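# Set the bending iron for maple ribs

### The arm

A 7-joint arm with a two-finger parallel gripper is mounted at the origin on the work surface; the furniture and walls round the work are solid. World frame = base frame: x ahead of the robot, y to its left, z up, the work surface at z = 0. Lengths are in m, angles in rad, forces in N, time in s.
With the tool pointing down it reaches from about 0.425 to 0.875 m from the base axis. Payload 4.7 kg.
Tool frame: the origin (TCP) lies midway between the tips of the shut fingers; the grasp point (between the pads) lies 19 mm behind it; z points along the fingers, x is the direction in which the jaws open and shut, and the axes are right-handed (so a half turn about z gives the same grasp; the last joint's range is limited). The gripper opens to 87 mm and grips with 3 to 60 N. Pads are 19 mm wide; open, the fingers measure 117 mm over their backs; the gripper's body (75 mm by 190 mm) begins 51 mm behind the grasp point.
Start: joints at [1.145, 0.321, -0.07, 1.45, 0.023, 1.371, -0.057], TCP at [0.277, -0.588, 0.223] pointing down, gripper open.
Joint ranges: [-2.86, 2.86], [-0.3, 2.09], [-1.38, 1.24], [0.06, 2.45], [-1.56, 4.7], [0.09, 2.05], [-2.69, 2.69]. Speed limits (rad/s): [2.57, 2.57, 3.14, 3.14, 3.14, 3.14, 3.14].

### API

Orientations are given as a rotation vector (axis times angle).
In Python, from bench import get_state, eyes, ticket gives the robot as it stands.
- The arm moves only by the tool carry_out, never from a script. Its argument "motion" is a list of rows, each a list of 2 entries, a list of its own where there are three numbers: the shift along the world's x, y, z in m, then the turn about the world's z in rad. A call has 1 to 20 rows; each row is the pose to reach, as a shift and turn from the pose commanded when the call began; what a row does not reach only later rows make up. A row lasts 1/10 s, in which the tool goes at most 50 mm and 8.59 degrees, less where a joint would pass 70% of its speed; a pose out of reach is approached as far as the arm can. A call with a gripper value outside its range is refused whole. "grip" is the gripper command: -1 is fully open, 1 is shut, values between are in proportion, set as the call begins (left out, the last holds). The fingers move at their own pace and stop on an object; "squeeze" is the grip in N (left out, the last holds). Time passes only in rows, so rows that repeat a pose let the fingers close. It gives the time, the measured TCP pose, the force and the opening at its end, in the units of the state.
- get_state(): the state, without advancing time (a new reading comes with each control period).
- eyes.get_image(name): name is "side" or "top"; returns a dict with "pixels" (420x560x3 uint8, blue, green, red), "mtx" (3x3 intrinsics, pixels), "dist_coeffs" ([k1, k2, p1, p2, k3] as OpenCV has them; the pictures are not rectified), "extrinsics" (4x4, takes a point from camera to world coordinates). Camera axes: x right, y down, z forward; pixel columns grow to the right and rows downward; lengths in m; the calibration is good to about 2 mm. A picture is of the moment at which its call begins. There is no depth.
- ticket.close_job(): hands the job in, once; it reports no verdict.
The state is a dict: "time": time; "joint_positions": joint angles; "qd": joint speeds; "joint_torque": joint torques, N m; "position": TCP position; "tool_rot": TCP orientation; "ft_force": force on the tool from outside, world axes, zero at the start; "torque": the same for the moment, N m; "grip_width": opening from 0.0 (shut) to 1.0 (fully open).
Only numpy, scipy, OpenCV 4.12 (cv2) and the standard library are available. Lean on these libraries where they do the work, as an engineer would, in place of code of your own. Each camera call takes 0.05 s, during which the arm holds its last target. There are 200 camera calls.

### The job

The rib-bending iron was left at a low heat for thin linings. With a fingertip against the side of its lever, push the heat selector up exactly three clicks (clockwise, towards the longer ticks) from where it stands, and let it rest in that click; then press the red rocker to on. Only push and press: do not grip the lever, and leave the tools and wood round the iron where they are.

Things in the scene. Friction and masses are not known exactly. Their poses are not given: they have to be found in the camera images.
- bending_iron: Electric rib-bending iron, fixed: dark grey base 250 mm (x) by 190 mm (y); its flat black panel, 55 mm above the bench, is on the half towards its -x end (nearer the robot); an upright oval aluminium column (43 x 74 mm, top 173 mm above the bench) stands 85 mm to +x of the origin. Origin: centre of the underside, on the bench; z up.
- selector (a joint): Heat selector (rad): black lever knob turning about a vertical axis. Seven clicks pi/6 apart: 0 lowest, pi hottest (longest, reddest tick); grows clockwise from above. A sprung detent holds the lever in a click; 0.1 N m (3 N at 34 mm) carries it over the hump midway between clicks, then it snaps into the next by itself. Starts at rest in the click at 0, pi/6 or pi/3.
- selector_axis (a point): Point on the selector's axis, level with the top of its lever, 84 mm above the bench. The round knob under the lever has 22.5 mm radius at its foot, narrowing to 17.5 mm; its top is 75 mm above the bench.
- selector_tip (a point): Middle of the outer end of the lever (white line on its top), 44 mm from the axis, 73.5 mm above the bench. The lever is 11.6 mm thick, straight-sided, reaches from 18 mm behind the axis to 44 mm ahead and stands 63 to 84 mm above the bench (8 to 29 mm above the panel). It points to the iron's +y at joint value 0, +x at pi/2, -y at pi.
- rocker (a joint): Red power rocker (rad): 0 is off (near half, towards the iron's -x end, down; far half up), 0.36 is on (far half, with a white bar, down). It snaps over past the middle (0.18) and stays; 3 to 4 N on the raised end tips it.
- rocker_on_end (a point): Top of the rocker's far half, 15 mm from its pivot towards the iron's +x: press here for on. 70 mm above the bench while off, 64 mm when on. The rocker is 41 x 26 mm in a 52 x 34 mm black bezel whose top is 59 mm above the bench; its pivot is 100 mm to -y and 5 mm to -x of the selector's axis in the iron's frame.
- finger_plane: Loose small brass finger plane, 29 x 60 x 31 mm, to the right of the rocker; to be left alone. Origin under its centre.
- spool_clamp: Loose spool clamp standing upright, 35 mm across and 68 mm tall, to the right of the iron; to be left alone. Origin under its centre.
- sanding_block: Loose cork-coloured sanding block, 46 x 90 x 27 mm, to the left of the iron; to be left alone. Origin under its centre.

How it is judged:
By the outcome, as a careful person would: the job done as asked, in the order asked, and still so for the second after the job is handed in, with the robot touching nothing.
It also fails if it takes over 48 s, if anything falls off the work surface, if the arm or the gripper's body presses on something with over 40 N, if the wrist force passes 120 N, or if a joint passes its speed limit or range.

## Working session

There is one attempt and no reset: what is moved stays moved. The work goes in short steps, Python scripts to look and compute and a tool call to move; the robot and the scene stay as the last step left them, time stands still between calls to the robot, and variables do not carry over. Pictures are saved under pics/ and viewed, about 8 in all and at most 12, crops included, and the job is handed in when it is done.

Besides the shell and the picture viewer there is one more tool, called after ">>>" by a JSON object that holds its "name" and its "arguments". carry_out: Moves the arm, as the interface text tells. Its arguments: {"type":"object","properties":{"motion":{"type":"array","items":{"type":"array"}},"grip":{"type":"number"},"squeeze":{"type":"number"}},"required":["motion"]}

```bash
mkdir -p pics
cat > h.py <<'E'
import sys; sys.path.insert(0,'.')
import numpy as np, cv2
from bench import get_state, eyes, ticket
def snap(n,fn=None):
    d=eyes.get_image(n)
    if fn: cv2.imwrite('pics/'+fn,d['pixels'])
    return d
def ray(d,uv):
    p=cv2.undistortPoints(np.array([[uv]],float),np.array(d['mtx'],float),np.array(d['dist_coeffs'],float))[0,0]
    T=np.array(d['extrinsics']); return T[:3,3],T[:3,:3]@np.array([p[0],p[1],1])
def onz(d,uv,z):
    o,r=ray(d,uv); return o+r*(z-o[2])/r[2]
def proj(d,P):
    T=np.linalg.inv(np.array(d['extrinsics'])); 
    return cv2.projectPoints(np.atleast_2d(P).astype(float),cv2.Rodrigues(T[:3,:3])[0],T[:3,3],np.array(d['mtx'],float),np.array(d['dist_coeffs'],float))[0][:,0]
E
python3 - <<'E'
from h import *
for n in('top','side'):
    d=snap(n,n+'1.png'); print(n,np.array(d['extrinsics']).round(3).tolist(),np.array(d['mtx']).round(0).tolist())
s=get_state(); print(s)
E
```

```text
top [[0.017, -0.999, 0.033, 0.495], [-1.0, -0.017, -0.011, -0.097], [0.011, -0.033, -0.999, 0.933], [0.0, 0.0, 0.0, 1.0]] [[504.0, 0.0, 275.0], [0.0, 504.0, 213.0], [0.0, 0.0, 1.0]]
side [[0.913, 0.249, -0.324, 0.903], [0.409, -0.552, 0.727, -0.895], [0.002, -0.796, -0.605, 0.77], [0.0, 0.0, 0.0, 1.0]] [[520.0, 0.0, 280.0], [0.0, 520.0, 209.0], [0.0, 0.0, 1.0]]
{'time': 0.1, 'joint_positions': array([ 1.14508607,  0.32173845, -0.07009431,  1.45154177,  0.02261516,
        1.37075071, -0.05693231]), 'qd': array([-0.00084544, -0.00113868, -0.00160096, -0.00270389, -0.00187264,
       -0.0005642 , -0.00027405]), 'joint_torque': array([-6.13212560e-04, -4.92572522e+01, -4.05957950e-01, -3.13399243e+01,
       -6.40564458e-02,  3.94759665e-02,  9.47016247e-05]), 'position': array([ 0.27650547, -0.58773354,  0.22158334]), 'tool_rot': array([-2.65185629e+00,  1.68292902e+00,  2.27110067e-03]), 'ft_force': array([-0.69866545, -0.0895628 , -0.3454924 ]), 'torque': array([0.03043468, 0.01607229, 0.00481198]), 'grip_width': 0.9999188100889901}
```

View pics/top1.png

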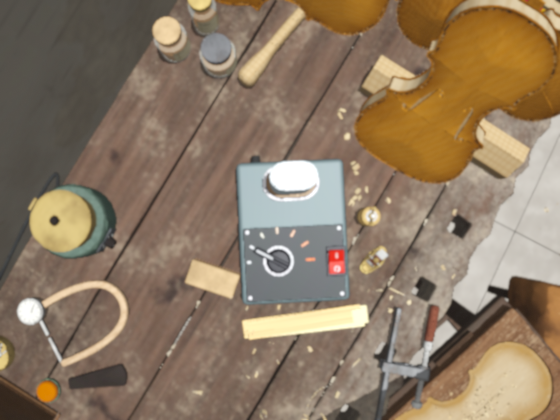

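View pics/side1.png

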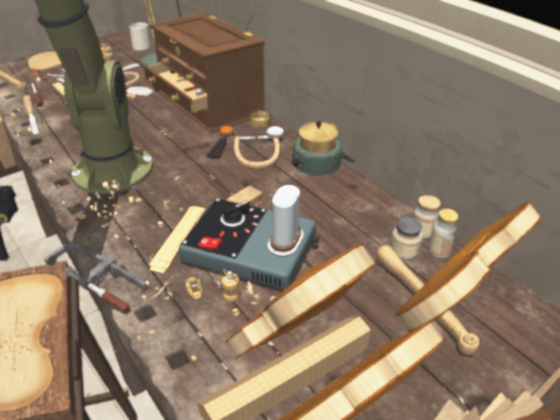

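The top view shows the iron at about (240-348, 160-303), the selector at (278,261) with its lever pointing up-left to about (255,250), and the rocker at (337,262). In the side view the rocker is at (210,242). Next I'll zoom in and measure.

Run:
```python
from h import *
d=snap('top'); im=d['pixels']
c=cv2.resize(im[150:310,230:400],None,fx=4.5,fy=4.5,interpolation=cv2.INTER_CUBIC)[:,:790]
c=cv2.resize(im[215:308,230:355],None,fx=6,fy=6,interpolation=cv2.INTER_CUBIC);cv2.imwrite('pics/z1.png',c)
h=cv2.cvtColor(im,cv2.COLOR_BGR2HSV)
def blob(m,lab):
    n,l,st,ce=cv2.connectedComponentsWithStats(m.astype(np.uint8))
    for i in range(1,n):
        if st[i,4]>8: print(lab,ce[i].round(1),st[i])
roi=np.zeros(im.shape[:2],bool); roi[215:308,235:352]=1
red=roi&((h[...,0]<8)|(h[...,0]>172))&(h[...,1]>150)&(h[...,2]>80)
blob(red,'red')
wh=roi&(h[...,1]<60)&(h[...,2]>130); blob(wh,'white')
# base outline: grey-teal
roi[150:]=0;roi[152:310,225:360]=1
g=roi&(h[...,0]>80)&(h[...,0]<125)&(h[...,2]<150)
g=cv2.morphologyEx(g.astype(np.uint8),cv2.MORPH_OPEN,np.ones((7,7)))
k=max(cv2.findContours(g,0,1)[0],key=cv2.contourArea)
r=cv2.minAreaRect(k); b=cv2.boxPoints(r); print(r)
for p in b: print(p, onz(d,p,.055).round(4))
```

```text
red [335.9 258.7] [329 250  15  23 217]
white [293.8 240.4] [ 240  215  110   89 4544]
white [251.2 246.6] [248 243   8   8  45]
white [346.1 279.7] [338 251  14  48 254]
white [282.3 256. ] [278 254   9   6  30]
white [345.3 259.3] [345 255   2  11  15]
white [336.9 268. ] [334 266   6   5  20]
white [340.1 280.3] [338 279   5   5  13]
white [304.5 299.4] [298 299  16   2  27]
white [325.1 298.4] [318 298  17   2  28]
white [264.  301.6] [260 301   9   2  16]
white [284.8 300.5] [282 300   7   2  13]
white [290.6 304.6] [288 303   6   4  14]
white [300.6 306. ] [299 305   4   3  11]
((293.87939453125, 264.04693603515625), (75.17144012451172, 100.94357299804688), 87.1844482421875)
[241.6223  228.98581] [ 0.4948 -0.0488  0.055 ]
[342.444   224.02737] [ 0.5064 -0.2246  0.055 ]
[346.13647 299.10806] [ 0.3757 -0.2329  0.055 ]
[245.31479 304.0665 ] [ 0.3646 -0.0575  0.055 ]
```

View pics/z1.png

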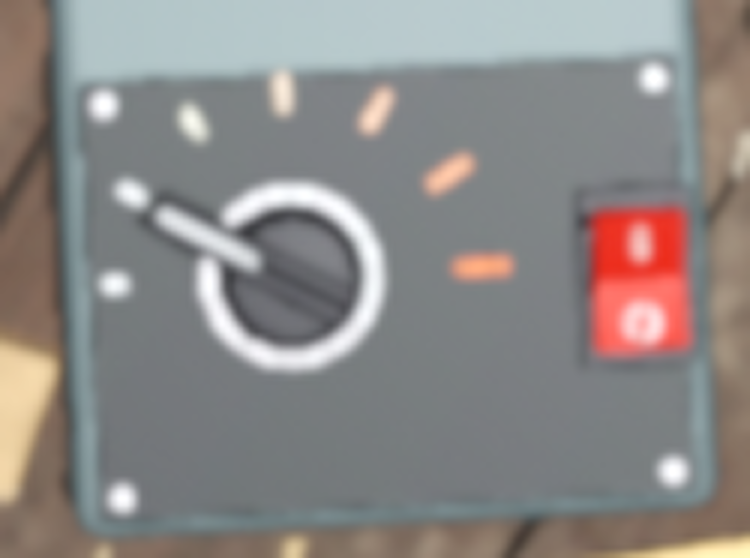

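Zoomed crop: seven ticks run from (115,285) to (483,266). The lever lies on the second tick (130,193), so the selector is at click 1 (pi/6) and the target is click 4 (2pi/3). Next come the frame and the waypoints.

```bash
cat > fr.py <<'E'
from h import *
def frame(d):
    f=lambda u,v,z: onz(d,((u+.5)/6-.5+230,(v+.5)/6-.5+215),z)
    s=[f(*p,.0555) for p in((103,104),(653,78),(673,471),(122,498))]
    ex=(s[0]+s[1]-s[2]-s[3])[:2]; ey=(s[0]+s[3]-s[1]-s[2])[:2]
    yaw=np.arctan2(ex[1],ex[0]); yaw2=np.arctan2(-ey[0],ey[1])
    A=f(291,276,.0555)[:2]
    return s,yaw,yaw2,A,f
E
python3 - <<'E'
from fr import *
d=snap('top'); s,y1,y2,A,f=frame(d); print(np.round(s,4).tolist(),y1,y2,'axis',A)
ya=(y1+y2)/2; R=np.array([[np.cos(ya),-np.sin(ya)],[np.sin(ya),np.cos(ya)]])
loc=lambda P:(R.T@(np.array(P)[:2]-A)*1e3).round(1)
print('lever line outer/inner',loc(f(160,213,.084)),loc(f(255,262,.084)))
print('tick0,3,6',[loc(f(*p,.0555)) for p in((115,285),(283,93),(483,266))])
print('rocker far edge/near edge',loc(f(641,207,.071)),loc(f(641,355,.064)),'expect pivot -5,-100')
print('column top',loc(onz(d,(292,177),.173)))
for n,p in dict(pre=(-20,68),q30=(3.5,49),q60=(18.8,38),q90=(35.5,20.8),q115=(37.4,8.4),rock=(13,-100)).items():
    print(n,(A+R@np.array(p)/1e3).round(4))
import math
from scipy.spatial.transform import Rotation as Ro
st=get_state(); X=Ro.from_rotvec(st['tool_rot']).as_matrix()[:,0]; print('toolx ang',math.atan2(X[1],X[0]),'iron -y ang',ya-np.pi/2)
E
```

```text
[[0.4899, -0.0578, 0.0555], [0.5001, -0.2175, 0.0555], [0.3861, -0.225, 0.0555], [0.376, -0.0653, 0.0555]] 0.06560126112088334 0.06347341330805734 axis [ 0.44097467 -0.11314498]
lever line outer/inner [21.2 36.2] [ 6.2 10.3]
tick0,3,6 [array([-0.1, 51. ]), array([53.1, -0.2]), array([  0.2, -55.8])]
rocker far edge/near edge [  15.7 -100.5] [-27.1 -99.3] expect pivot -5,-100
column top [132.4 -25.5]
pre [ 0.4166 -0.0466]
q30 [ 0.4413 -0.064 ]
q60 [ 0.4573 -0.074 ]
q90 [ 0.4751 -0.0901]
q115 [ 0.4778 -0.1024]
rock [ 0.4604 -0.2121]
toolx ang -1.13099313761741 iron -y ang -1.5062589895804261
```

>>> {"name": "carry_out", "arguments": {"motion": [[[0.01,0.035,0.01],-0.025],[[0.02,0.07,0.02],-0.05],[[0.03,0.105,0.02],-0.075],[[0.04,0.14,0.02],-0.1],[[0.05,0.175,0.02],-0.125],[[0.06,0.21,0.02],-0.15],[[0.07,0.245,0.02],-0.175],[[0.08,0.28,0.02],-0.2],[[0.09,0.315,0.02],-0.225],[[0.1,0.35,0.02],-0.25],[[0.11,0.385,0.02],-0.275],[[0.12,0.42,0.02],-0.3],[[0.13,0.455,0.02],-0.325],[[0.14,0.49,0.02],-0.35],[[0.15,0.52,0.0],-0.375],[[0.158,0.541,-0.02],-0.375],[[0.158,0.541,-0.04],-0.375],[[0.158,0.541,-0.05],-0.375],[[0.158,0.541,-0.05],-0.375]], "grip": 1, "squeeze": 20}}

```text
time: 2.1
position: [0.4335, -0.0474, 0.1713]
tool_rot: [2.291, -2.148, -0.004]
ft_force: [0.6, 0.1, -0.4]
grip_width: 0.008
```

>>> {"name": "carry_out", "arguments": {"motion": [[[0.0,0.0,-0.02],0],[[0.0,0.0,-0.04],0],[[0.0,0.0,-0.06],0],[[0.0,0.0,-0.08],0],[[0.0,0.0,-0.09],0],[[0.0,0.0,-0.1],0],[[0.0,0.0,-0.1],0]]}}

```text
time: 2.8
position: [0.4344, -0.0474, 0.0721]
tool_rot: [2.291, -2.149, -0.002]
ft_force: [0.9, -0.3, 0.5]
grip_width: 0.009
```

Run:
```python
from h import *
d=snap('side'); im=d['pixels']; print(get_state()['position'],get_state()['ft_force'])
cv2.imwrite('pics/s2.png',cv2.resize(im[150:290,160:330],None,fx=4,fy=4,interpolation=cv2.INTER_CUBIC))
```

```text
[ 0.43486658 -0.04737371  0.07277423] [-0.41023594  0.48835931  0.41056793]
```

View pics/s2.png

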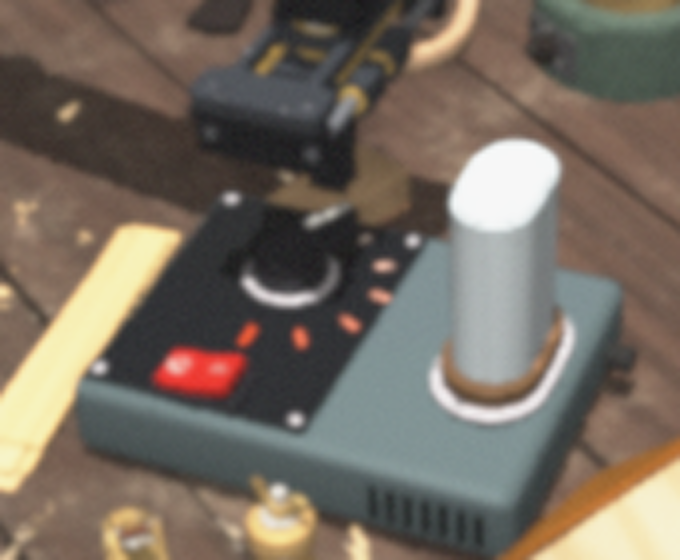

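The side crop shows the shut fingertips just behind the lever, around (335,180) in the crop and clear of it. I'll push the first two clicks.

>>> {"name": "carry_out", "arguments": {"motion": [[[0.002,-0.005,0],0],[[0.004,-0.01,0],0],[[0.006,-0.014,0],0],[[0.008,-0.017,0],0],[[0.01,-0.018,0],0],[[0.013,-0.019,0],0],[[0.0155,-0.0205,0],0],[[0.018,-0.0225,0],0],[[0.0205,-0.0245,0],0],[[0.023,-0.0265,0],0],[[0.025,-0.028,0],0],[[0.0275,-0.0295,0],0],[[0.03,-0.031,0],0],[[0.032,-0.033,0],0],[[0.034,-0.0355,0],0],[[0.036,-0.0375,0],0],[[0.0378,-0.0395,0],0],[[0.0378,-0.0395,0],0]]}}

```text
time: 4.65
position: [0.4733, -0.0874, 0.0728]
tool_rot: [-2.291, 2.149, -0.002]
ft_force: [0.1, -0.9, 0.6]
grip_width: 0.005
```

Run:
```python
from h import *
d=snap('side'); im=d['pixels']; print(get_state()['position'],get_state()['ft_force'])
cv2.imwrite('pics/s3.png',cv2.resize(im[150:290,160:330],None,fx=4,fy=4,interpolation=cv2.INTER_CUBIC))
```

```text
[ 0.47309101 -0.08713771  0.07279656] [-0.30033431 -0.35909876 -0.28614388]
```

View pics/s3.png

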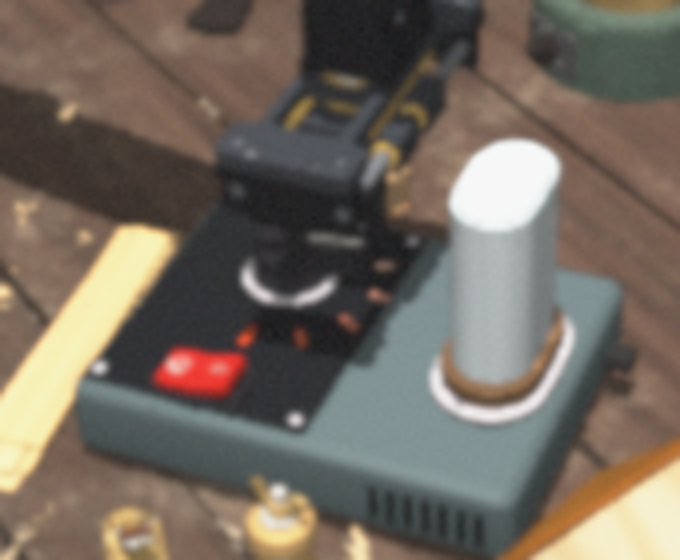

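The white line on the lever now runs from about (310,238) to (362,241) in the crop. I'll compare that with the projected click directions.

```bash
cat > lv.py <<'E'
from h import *
A=np.array([.44097,-.11314]);ya=.0645
def L(p,z): 
    c,s=np.cos(ya),np.sin(ya); return np.array([A[0]+(c*p[0]-s*p[1])/1e3,A[1]+(s*p[0]+c*p[1])/1e3,z])
def pred(d,q,r): return proj(d,L((r*np.sin(q),r*np.cos(q)),.084))[0]
E
python3 - <<'E'
from lv import *
d=snap('side')
for q in (30,60,75,90,105,120,150): print(q,[((pred(d,np.radians(q),r)-(160,150)+.5)*4).round() for r in(12,42)])
E
```

```text
30 [array([308., 226.]), array([352., 205.])]
60 [array([312., 232.]), array([366., 227.])]
75 [array([312., 235.]), array([366., 239.])]
90 [array([310., 239.]), array([361., 251.])]
105 [array([307., 242.]), array([350., 262.])]
120 [array([303., 244.]), array([336., 271.])]
150 [array([292., 247.]), array([297., 281.])]
```

>>> {"name": "carry_out", "arguments": {"motion": [[[0.001,-0.002,0],0],[[0.0015,-0.004,0],0],[[0.002,-0.006,0],0],[[0.0025,-0.008,0],0],[[0.0025,-0.008,0],0]]}}

```text
time: 5.25
position: [0.4751, -0.0951, 0.0726]
tool_rot: [2.292, -2.149, 0.0]
ft_force: [1.0, -0.2, 0.2]
grip_width: 0.005
```

```bash
cat >> lv.py <<'E'
def meas(d,fn=None):
    im=d['pixels'][150:290,160:330]; h=cv2.cvtColor(im,cv2.COLOR_BGR2HSV)
    c=cv2.resize(im,None,fx=4,fy=4,interpolation=cv2.INTER_CUBIC)
    if fn: cv2.imwrite('pics/'+fn,c)
    g=cv2.cvtColor(c,cv2.COLOR_BGR2GRAY).astype(float)
    # mean brightness along the predicted white line at each angle
    sc=[]
    for q in range(20,175,3):
        p=[(pred(d,np.radians(q),r)-(160,150)+.5)*4 for r in np.linspace(18,40,15)]
        sc.append((np.mean([g[int(v),int(u)] for u,v in p]),q))
    print('best line angles',sorted(sc)[::-1][:4])
E
python3 - <<'E'
from lv import *
d=snap('side'); meas(d,'s4.png'); print(get_state()['position'],get_state()['ft_force'])
E
```

```text
best line angles [(np.float64(54.86666666666667), 92), (np.float64(53.93333333333333), 89), (np.float64(52.46666666666667), 95), (np.float64(49.733333333333334), 173)]
[ 0.47503265 -0.09486735  0.07256902] [ 0.06687005  0.14694826 -0.42024536]
```

View pics/s4.png

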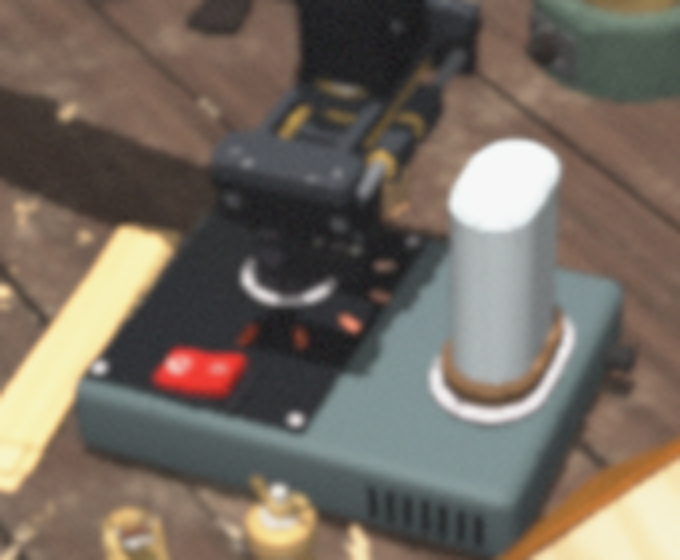

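The crop shows the lever seated at about 90° (click 3), and the finger isn't loaded. That's two clicks done, so I'll push on over the third hump in small steps.

>>> {"name": "carry_out", "arguments": {"motion": [[[0.0,-0.002,0],0],[[0.0,-0.004,0],0],[[0.0,-0.006,0],0],[[0.0,-0.007,0],0],[[0.0,-0.008,0],0],[[0.0,-0.009,0],0],[[0.0,-0.009,0],0]]}}

```text
time: 6.0
position: [0.4743, -0.105, 0.0724]
tool_rot: [2.29, -2.148, 0.0]
ft_force: [-0.3, -0.2, -0.5]
grip_width: 0.001
```

Run:
```python
from lv import *
d=snap('side'); meas(d,'s5.png'); print(get_state()['position'],get_state()['ft_force'])
```

```text
best line angles [(np.float64(112.46666666666667), 119), (np.float64(108.86666666666666), 122), (np.float64(98.06666666666666), 116), (np.float64(89.2), 125)]
[ 0.4743062  -0.1048522   0.07240892] [ 1.02437348  0.1311522  -0.22404064]
```

The lever now measures about 120° (click 4) with no load on the finger. I'll back off, lift, go over the rocker and check.

>>> {"name": "carry_out", "arguments": {"motion": [[[0.0,0.006,0],0],[[0.0,0.012,0],0],[[0.0,0.014,0.01],0],[[0.0,0.014,0.03],0],[[0.0,0.014,0.05],0],[[0.0,0.0,0.06],0],[[-0.004,-0.03,0.06],0],[[-0.008,-0.06,0.06],0],[[-0.012,-0.09,0.06],0],[[-0.014,-0.107,0.06],0],[[-0.014,-0.107,0.04],0],[[-0.014,-0.107,0.02],0],[[-0.014,-0.107,0.01],0],[[-0.014,-0.107,0.01],0]]}}

```text
time: 7.45
position: [0.4602, -0.2096, 0.0815]
tool_rot: [2.293, -2.147, -0.005]
ft_force: [-0.0, -0.5, -0.5]
grip_width: 0.006
```

Run:
```python
from lv import *
d=snap('side'); meas(d,'s6.png'); print(get_state()['position'],get_state()['ft_force'])
```

```text
best line angles [(np.float64(167.26666666666668), 29), (np.float64(166.6), 26), (np.float64(165.46666666666667), 23), (np.float64(164.33333333333334), 32)]
[ 0.46101326 -0.2099424   0.08251439] [-0.44413893  0.09071052  0.26782242]
```

View pics/s6.png

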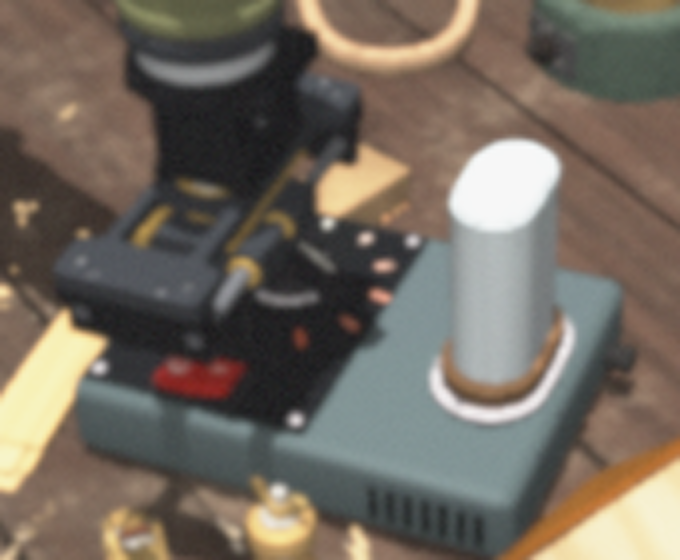

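The lever line runs from (300,243) to (335,271), which matches click 4 (120° predicts (303,244) to (336,271)). The fingertip is over the far half of the rocker, so I'll press.

>>> {"name": "carry_out", "arguments": {"motion": [[[0.0,-0.001,-0.004],0],[[0.0,-0.001,-0.008],0],[[0.0,-0.001,-0.011],0],[[0.0,-0.001,-0.013],0],[[0.0,-0.001,-0.015],0],[[0.0,-0.001,-0.017],0],[[0.0,-0.001,-0.0185],0],[[0.0,-0.001,-0.0185],0]]}}

```text
time: 8.3
position: [0.4612, -0.2117, 0.065]
tool_rot: [2.292, -2.148, 0.0]
ft_force: [-1.3, 1.6, 7.4]
grip_width: 0.01
```

>>> {"name": "carry_out", "arguments": {"motion": [[[0.0,0.0,-0.001],0],[[0.0,0.0,-0.0015],0],[[0.0,0.0,-0.0015],0]]}}

```text
time: 8.6
position: [0.4612, -0.2118, 0.0647]
tool_rot: [2.291, -2.148, 0.0]
ft_force: [-5.0, 2.5, 16.9]
grip_width: 0.003
```

>>> {"name": "carry_out", "arguments": {"motion": [[[0.0,0.0,0.01],0],[[0.0,0.0,0.04],0],[[0.0,0.0,0.08],0],[[0.0,0.0,0.12],0],[[-0.01,-0.04,0.15],0],[[-0.025,-0.08,0.15],0],[[-0.04,-0.12,0.15],0],[[-0.055,-0.16,0.15],0],[[-0.07,-0.2,0.15],0],[[-0.085,-0.24,0.15],0],[[-0.1,-0.28,0.15],0],[[-0.11,-0.32,0.15],0],[[-0.11,-0.32,0.15],0]]}}

```text
time: 9.9
position: [0.3454, -0.5376, 0.2109]
tool_rot: [2.28, -2.157, -0.003]
ft_force: [-1.7, 0.0, -0.0]
grip_width: 0.008
```

Run:
```python
from lv import *
d=snap('side'); meas(d); 
c=cv2.resize(d['pixels'][185:260,180:280],None,fx=5,fy=5,interpolation=cv2.INTER_CUBIC)
t=cv2.resize(snap('top','top9.png')['pixels'][215:308,230:400],None,fx=4,fy=4,interpolation=cv2.INTER_CUBIC)
o=np.zeros((755,680,3),np.uint8);o[:375,:500]=c;o[380:752,:680]=t;cv2.imwrite('pics/f.png',cv2.resize(o,(540,600)))
```

```text
best line angles [(np.float64(203.46666666666667), 122), (np.float64(201.66666666666666), 119), (np.float64(177.73333333333332), 125), (np.float64(176.33333333333334), 116)]
```

View pics/f.png

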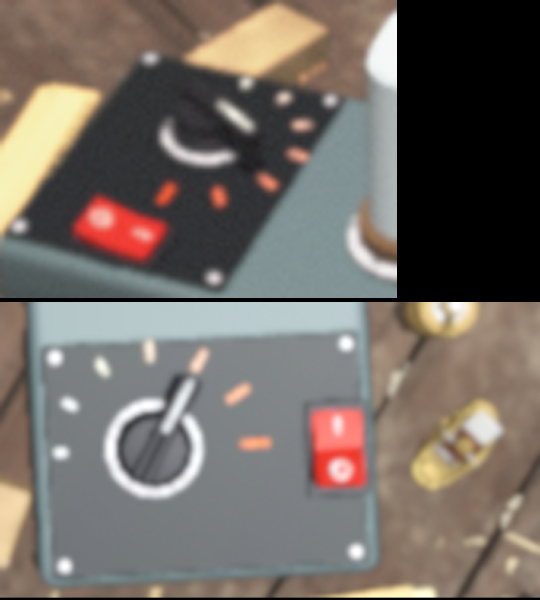

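The lever rests on the fifth tick (click 4). The rocker has tipped: the shading of its halves is reversed and the far half with the white bar is down. The plane, clamp and block look where they were. Handing in.

```bash
python3 -c "
from h import *
print(ticket.close_job())"
```

```text
the job is handed in; nothing more can be done
None
```

I pushed the heat selector up exactly three clicks, from click 1 (30°) to click 4 (120°), with the shut fingertips against the side of its lever. I then pressed the red rocker to on, backed the arm clear and handed the job in at about 10 s of the 48 s allowed.

**Selector:** in the last pictures the lever measured 119–122° and lay on the fifth tick. It stayed there after the finger backed off.

**Rocker:** I judged it on from the pictures alone: the shading of the two halves reversed and the white-bar half is down. The press ended at about 17 N vertically, against the 3–4 N needed to tip it.

**Surroundings:** the neighbouring objects in view looked unmoved by eye; I did not measure them.

**Failed check:** the automatic lever-angle reading gave a false 29° in one picture, because the gripper hid the lever. I read that picture by eye instead, and the final clear one agreed with 120°.

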